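Feed the potato peeler and put the pan away

TASK

Carry the white scoop pan to the square steel feed hopper and, with its open lip held low over the hopper's mouth, tip all four potatoes in. Then slide the empty pan, lip first and standing flat on the counter, into the low bay of the aluminium rack until it is fully home against the stop, and let go. Leave the other things on the counter where they stand.

Things in the scene. Friction and masses are not known exactly. Their poses are not given: they have to be found in the camera images.
- pan: White plastic scoop pan, loose, 0.15 to 0.3 kg: a trough 160 mm long (x), 120 wide (y), 48 high, walls and floor 4 thick, with rear wall at x = -80 and the open pouring lip at x = +80. Origin: underside, centre of the trough; z up, +x the pouring direction. A handle stands out from the rear wall.
- pan_lip (a point): Middle of the pan's pouring lip, pan frame (80, 0, 20) mm; axes as the pan's. From x = +40 to the lip the floor ramps up 16 mm (22 degrees); no wall across the lip. The pan keeps its angle to the tool, so a grasp with the fingers leaning 10 to 30 degrees towards the lip makes it easier to tip the pan by 60 to 70 degrees.
- pan_grip (a point): Grip point in the middle of the pan's handle, pan frame (-118, 0, 46) mm; axes as the pan's. The handle is a straight bar 28 wide (y, pinch these sides), 32 thick, from x = -80 (axis at z = 36) back to x = -170 (axis at z = 60), rising 15 degrees.
- hopper_mouth (a point): Centre of the mouth of the fixed stainless feed hopper, in the plane of its rim, 100 mm above the counter; z up, x and y parallel to its sides. Square funnel: mouth 200 x 200 inside (218 over the rim), narrowing to a flat floor 130 x 130 with a dark peeling disc, 86 mm below the rim. It may be fed from any side.
- bay_home (a point): Where the pan's origin lies when the pan is fully home in the bay, at counter level; x = the direction the pan slides in, z up. The fixed rack is 138 mm wide and 104 high, with boards above the bay. The bay has no floor (the pan slides on the counter); inside it is 128 wide and 60 high; its stop is at x = +80. Once home, the pan's handle sticks out.
- bay_mouth (a point): Middle of the bay's mouth at counter level, 85 mm before bay_home along its x; same axes. Two short flared guide cheeks, 60 high, stand out 27 mm before the mouth and open to about 155 wide.
- potato0: A potato, loose, rigid, 58 mm long (its own x), 50 wide, 40 thick, about 50 g; origin at its centre. It starts lying in the pan.
- potato1: A potato, loose, rigid, 58 mm long (its own x), 50 wide, 40 thick, about 50 g; origin at its centre. It starts lying in the pan.
- potato2: A potato, loose, rigid, 58 mm long (its own x), 50 wide, 40 thick, about 50 g; origin at its centre. It starts lying in the pan.
- potato3: A potato, loose, rigid, 58 mm long (its own x), 50 wide, 40 thick, about 50 g; origin at its centre. It starts lying in the pan.
- oil_bottle: Bystander: brown glass bottle, 68 across, 200 high; origin at the centre of its underside. Leave it.
- steel_cup: Bystander: open dark steel cup, 80 across, 100 high; origin at the centre of its underside. Leave it.
- jar: Bystander: glass jar with a metal cap, 76 across, 100 high; origin at the centre of its underside. Leave it.
- carton: Bystander: cardboard carton 130 x 90 x 80 high; origin at the centre of its underside. Leave it.

How it is judged:
By the outcome, as a careful person would: the job done as asked, in the order asked, and still so for the second after the job is handed in, with the robot touching nothing.
It also fails if it takes over 58 s, if anything falls off the work surface, if the arm or the gripper's body presses on something with over 40 N, if the wrist force passes 120 N, or if a joint passes its speed limit or range.

ROBOT

A 7-joint arm with a two-finger parallel gripper is mounted at the origin on the work surface. World frame = base frame: x ahead of the robot, y to its left, z up, the work surface at z = 0. Lengths are in m, angles in rad, forces in N, time in s.
With the tool pointing down it reaches from about 0.4 to 0.85 m from the base axis. Payload 10.4 kg.
Tool frame: the origin (TCP) lies on the centre line of the jaws, within the pads' length; the fingertips stand 8 mm ahead of it and the grasp point (between the pads) lies 11 mm behind it (r.nose_length is the distance from the TCP to the fingertips, in m); z points along the fingers, y is the direction in which the jaws open and shut (so a half turn about z gives the same grasp; the last joint's range is limited). The gripper opens to 87 mm and grips with 3 to 60 N. Pads are 19 mm wide; open, the fingers measure 117 mm over their backs; the gripper's body (75 mm by 190 mm) begins 51 mm behind the grasp point.
Start: joints at [1.307, 0.332, -0.065, 1.46, 0.022, 1.35, -0.088], TCP at [0.149, -0.607, 0.231] pointing down, gripper open.
Joint ranges: [-2.6, 2.6], [-0.5, 2.12], [-1.47, 1.34], [0.16, 2.42], [-1.27, 4.41], [0.06, 2.06], [-2.6, 2.6]. Speed limits (rad/s): [2.22, 2.22, 2.79, 2.79, 3.14, 3.14, 3.14].

INTERFACE

Orientations are given as a unit quaternion [x, y, z, w].
In Python, from bench import r, imaging, job gives the robot as it stands. The module is installed in compiled form; this text tells all that it offers.
- The arm moves only by the tool servo_tool, never from a script. Its argument "deltas" is text: rows parted by semicolons, each of 7 numbers parted by spaces: the shift along the world's x, y, z in units of 40 mm (1.0 is 40 mm), then the turn, a rotation vector about the world's x, y, z in units of 8 degrees (1.0 is 8 degrees), then the closure, from 0 (fully open) to 1 (shut). In form: x y z rx ry rz hand; .... A call has 1 to 5 rows; each row shifts and turns the commanded pose from where the row before left it; what a row does not reach is not made up. A row lasts 1/8 s, in which the tool goes at most 62.5 mm and 10.7 degrees, less where a joint would pass 70% of its speed; a pose out of reach is approached as far as the arm can. A call is refused whole if a number of a shift passes 1 or a number of a turn 1, either way. A call with a gripper value outside its range is refused whole. The fingers move at their own pace and stop on an object; "newtons" is the grip in N (left out, the last holds). Time passes only in rows, so rows that do not move let the fingers close. It gives the time, the measured TCP pose, the force and the opening at its end, in the units of the state.
- r.read_state(): the state, without advancing time (a new reading comes with each control period).
- imaging.camera(name): name is "side" or "top"; returns a dict with "color" (400x640x3 uint8, red, green, blue), "z_map" (400x640 float32, m along the optical axis (not along the pixel's ray), 0 where there is no reading), "camera_matrix" (3x3 intrinsics, pixels), "R" (3x3) and "t" (3): a world point X has camera coordinates R X + t. Camera axes: x right, y down, z forward; pixel columns grow to the right and rows downward; lengths in m; the calibration is good to about 2 mm. A picture is of the moment at which its call begins.
- job.close_job(): hands the job in, once; it reports no verdict.
The state is a dict: "time": time; "joint_positions": joint angles; "joint_vel": joint speeds; "joint_torque": joint torques, N m; "ee_pos": TCP position; "eef_rot": TCP orientation; "ft_force": force on the tool from outside, world axes, zero at the start; "torque": the same for the moment, N m; "width": finger opening in m.
Only numpy, scipy, OpenCV 4.12 (cv2) and the standard library are available. Lean on these libraries where they do the work, as an engineer would, in place of code of your own. Each camera call takes 0.05 s, during which the arm holds its last target. There are 200 camera calls.

## Working session

There is one attempt and no reset: what is moved stays moved. The work goes in short steps, Python scripts to look and compute and a tool call to move; the robot and the scene stay as the last step left them, time stands still between calls to the robot, and variables do not carry over. Pictures are saved under pics/ and viewed, about 8 in all and at most 12, crops included, and the job is handed in when it is done.

Besides the shell and the picture viewer there is one more tool, called by a JSON object that holds its "method" and its "body". servo_tool: Moves the arm, as the interface text tells. Its arguments: {"type":"object","properties":{"deltas":{"type":"string"},"newtons":{"type":"number"}},"required":["deltas"]}

```bash
mkdir -p pics
cat > h.py <<'E'
import numpy as np, cv2
from bench import r, imaging, job
def snap(n,tag):
    c=imaging.camera(n); cv2.imwrite(f'pics/{tag}.png',c['color'][:,:,::-1]); np.savez(f'{tag}.npz',**c); return c
def pts(c):
    z=c['z_map'];K=c['camera_matrix'];v,u=np.mgrid[:400,:640]
    p=np.stack([(u-K[0,2])/K[0,0]*z,(v-K[1,2])/K[1,1]*z,z],-1)
    return (p-c['t'])@c['R']
def proj(c,X):
    q=c['R']@np.array(X)+c['t'];q=c['camera_matrix']@q;return q[:2]/q[2]
E
python3 - <<'E'
from h import *
for n in('top','side'):
    c=snap(n,n+'0'); print(n,c['R'].round(3).tolist(),c['t'].round(3),c['camera_matrix'].tolist())
s=r.read_state();print(s)
E
```

```text
top [[-0.011, -1.0, -0.008], [-0.997, 0.012, -0.078], [0.078, 0.008, -0.997]] [0.014 0.618 1.312] [[362.4315819538342, 0.0, 320.9872815783436], [0.0, 362.4315819538342, 194.7179358021961], [0.0, 0.0, 1.0]]
side [[-0.931, -0.365, 0.009], [-0.283, 0.706, -0.65], [0.231, -0.607, -0.76]] [0.552 0.224 1.62 ] [[511.7374322977971, 0.0, 311.5911741392865], [0.0, 511.7374322977971, 198.52177143283845], [0.0, 0.0, 1.0]]
{'time': 0.1, 'joint_positions': array([ 1.30741765,  0.33279358, -0.06469832,  1.46087085,  0.02161879,
        1.34990346, -0.08850652]), 'joint_vel': array([-0.00078092, -0.00215242, -0.00034258, -0.00139491,  0.00080273,
       -0.00032832,  0.00040249]), 'joint_torque': array([ 2.08476333e-03, -6.24544787e+01,  2.49615661e-02, -3.90713954e+01,
       -6.14758534e-02,  3.65618686e-02, -3.33258754e-07]), 'ee_pos': array([ 0.14894426, -0.60663923,  0.22983647]), 'eef_rot': array([ 9.92760817e-01,  1.20106414e-01, -1.15266517e-04, -6.29121010e-04]), 'ft_force': array([-0.58808776, -0.62848788,  0.14574078]), 'torque': array([-0.0465065 ,  0.01642954,  0.01509099]), 'width': 0.08721764147357818}
```

View pics/top0.png

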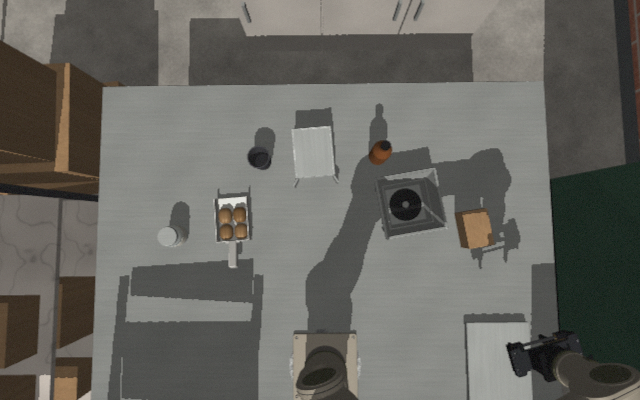

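View pics/side0.png

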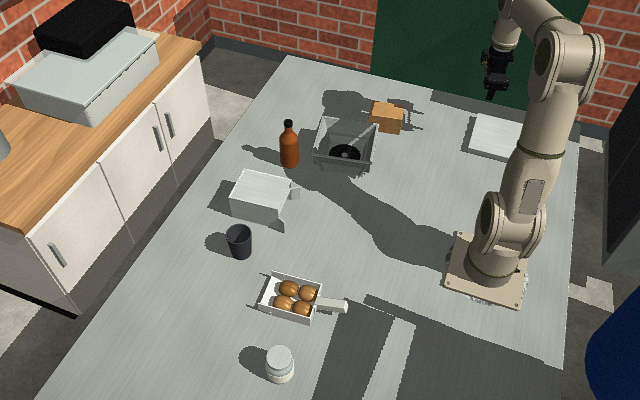

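The top view shows the pan at about (233,218) with its handle towards the robot, the rack at (314,155) with its mouth towards the robot, and the hopper at (410,205). The bottle is at (380,152), carton (473,230), cup (259,157) and jar (168,236). The side view agrees. Next I measure.

Run:
```python
from h import *
T=np.load('top0.npz');P=pts(T);C=T['color'].astype(int)
print('counter z',np.median(P[270:300,280:300,2]))
def box(name,u0,u1,v0,v1,zlo,zhi,extra=None):
    m=np.zeros((400,640),bool);m[v0:v1,u0:u1]=1
    m&=(P[...,2]>zlo)&(P[...,2]<zhi)
    if extra is not None:m&=extra
    q=P[m]
    if len(q)<5: print(name,'none');return
    rc=cv2.minAreaRect(q[:,:2].astype(np.float32))
    print(name,len(q),'ctr',np.round(rc[0],4),'size',np.round(rc[1],4),'ang',round(rc[2],2),'z',np.percentile(q[:,2],[5,50,95]).round(3));print('   corners',cv2.boxPoints(rc).round(3).tolist())
    return q
white=(C.min(2)>150)&(C.max(2)-C.min(2)<30)
box('pan',205,260,185,245,.015,.06)
box('panhandle',222,245,246,275,.03,.09)
box('rack',280,345,110,190,.085,.12)
box('cheeks',280,345,176,192,.03,.075)
box('hopper',365,455,160,245,.09,.115)
box('hopperfloor',385,425,185,225,.005,.03)
box('carton',450,505,200,255,.07,.09)
box('bottle',360,395,130,170,.05,.25)
box('cup',240,280,140,172,.05,.12)
box('jar',150,185,220,250,.05,.12)
for n in('top','side'):
    c=np.load(n+'0.npz')['color']
    if n=='top': a=cv2.resize(c[180:280,190:340],(600,400),interpolation=2);b=cv2.resize(c[100:250,280:460],(200,166))
    cv2.imwrite('pics/crop.png',cv2.resize(np.load('top0.npz')['color'][100:280,200:460],None,fx=3,fy=3,interpolation=2)[:,:,::-1])
```

```text
counter z -0.00017421863132750283
pan 1239 ctr [0.5273 0.3344] size [0.1749 0.1224] ang 4.16 z [0.018 0.038 0.05 ]
   corners [[0.4359999895095825, 0.3889999985694885], [0.4449999928474426, 0.2669999897480011], [0.6190000176429749, 0.2800000011920929], [0.6100000143051147, 0.4020000100135803]]
panhandle 213 ctr [0.3986 0.3252] size [0.0765 0.0275] ang 4.19 z [0.039 0.064 0.073]
   corners [[0.35899999737739563, 0.335999995470047], [0.3610000014305115, 0.3089999854564667], [0.43799999356269836, 0.3140000104904175], [0.4359999895095825, 0.34200000762939453]]
rack 1932 ctr [0.766  0.0357] size [0.1753 0.1379] ang 4.2 z [0.1   0.104 0.108]
   corners [[0.6740000247955322, 0.09799999743700027], [0.6840000152587891, -0.03999999910593033], [0.8579999804496765, -0.027000000700354576], [0.8479999899864197, 0.11100000143051147]]
cheeks 59 ctr [0.6689 0.0297] size [0.0292 0.161 ] ang 4.15 z [0.04  0.061 0.066]
   corners [[0.6480000019073486, 0.10899999737739563], [0.6600000262260437, -0.052000001072883606], [0.6890000104904175, -0.04899999871850014], [0.6779999732971191, 0.11100000143051147]]

[... 912 characters left out ...]
 [[0.7179999947547913, -0.20200000703334808], [0.7599999904632568, -0.24500000476837158], [0.8080000281333923, -0.19900000095367432], [0.7649999856948853, -0.15600000321865082]]
cup 209 ctr [0.7492 0.2278] size [0.0759 0.0763] ang 0.39 z [0.054 0.088 0.103]
   corners [[0.7110000252723694, 0.26600000262260437], [0.7110000252723694, 0.1889999955892563], [0.7870000004768372, 0.1899999976158142], [0.7870000004768372, 0.26600000262260437]]
jar 449 ctr [0.4758 0.5397] size [0.0696 0.0716] ang 56.71 z [0.059 0.098 0.103]
   corners [[0.4269999861717224, 0.5299999713897705], [0.4869999885559082, 0.4909999966621399], [0.5249999761581421, 0.5490000247955322], [0.4650000035762787, 0.5879999995231628]]
```

View pics/crop.png

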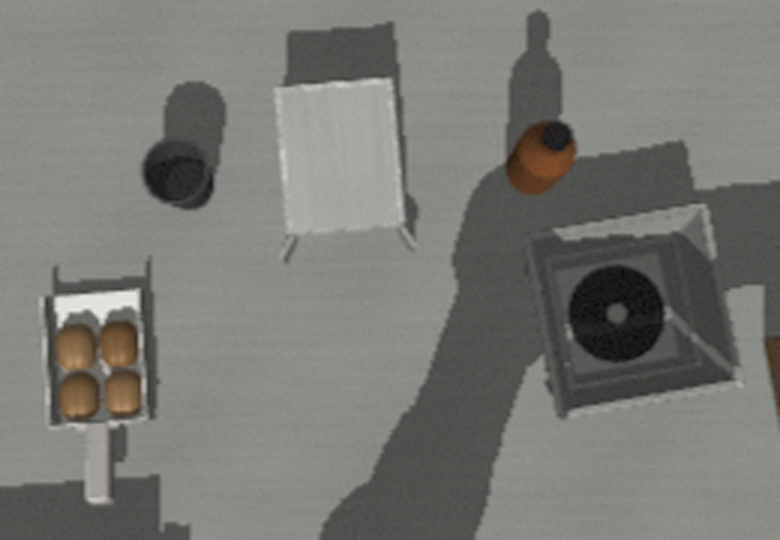

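Run:
```python
from h import *
T=np.load('top0.npz');R=T['R'];t=T['t'];K=T['camera_matrix'];o=-R.T@t
def ray(u,v,z):
    d=R.T@np.linalg.inv(K)@[u,v,1];return o+d*(z-o[2])/d[2]
q=[ray(200+u/3-.3,100+v/3-.3,.1)[:2] for u,v in((530,237),(708,207),(741,383),(560,413))]
q=np.array(q);print(q.round(3),q.mean(0),[np.linalg.norm(q[i]-q[i-1]).round(3) for i in range(4)])
P=pts(T);m=(P[...,2]>.094)&(P[...,2]<.104);m[:,:370]=0;m[:,452:]=0;m[:168]=0
rc=cv2.minAreaRect(P[m][:,:2].astype(np.float32));print(rc)
```

```text
[[ 0.666 -0.187]
 [ 0.698 -0.394]
 [ 0.494 -0.425]
 [ 0.462 -0.217]] [ 0.57997367 -0.30564154] [np.float64(0.206), np.float64(0.21), np.float64(0.206), np.float64(0.211)]
((0.5809979438781738, -0.301480770111084), (0.21835747361183167, 0.2195148766040802), 9.58709716796875)
```

{"method": "servo_tool", "body": {"deltas": "0 0 0.9 0 0 0.9 0; 0 0 0.9 0 0 0.9 0; 0.92 0.77 0 0 0 1 0; 0.92 0.77 0 0 0 1 0; 0.92 0.77 0 0 0 1 0", "newtons": 60}}

```text
time: 0.72
ee_pos: [0.2604, -0.5134, 0.3022]
eef_rot: [0.897, 0.442, -0.0, -0.0]
ft_force: [1.2, 0.1, -0.5]
width: 0.087
```

{"method": "servo_tool", "body": {"deltas": "0.92 0.77 0 0 0 1 0; 0.92 0.77 0 0 0 1 0; 0.92 0.77 0 0 0 1 0; 0.92 0.77 0 0 0 1 0; 0.92 0.77 0 0 0 1 0"}}

```text
time: 1.35
ee_pos: [0.4443, -0.3594, 0.3023]
eef_rot: [0.692, 0.722, -0.0, -0.0]
ft_force: [-0.1, -1.5, 0.5]
width: 0.0872
```

{"method": "servo_tool", "body": {"deltas": "0.92 0.77 0 0 0 1 0; 0.11 0.92 0 0 0 1 0; 0.11 0.92 0 0 0 1 0; 0.11 0.92 0 0 0 1 0; 0.11 0.92 0 0 0 1 0"}}

```text
time: 1.98
ee_pos: [0.4977, -0.1814, 0.3023]
eef_rot: [0.403, 0.915, -0.0, -0.0]
ft_force: [0.2, 0.7, 0.1]
width: 0.0872
```

Tracking is exact. The hopper centre is (0.581,-0.302) and its yaw 9.6°.

{"method": "servo_tool", "body": {"deltas": "0 0.844 0 0 0 0.92 0; 0 0.844 -0.2 0 0 0.92 0; 0 0.844 -0.2 0 0 0.92 0; 0 0.844 -0.2 0 0 0.92 0; -0.1 0.844 -0.2 0 0 0.92 0"}}

```text
time: 2.6
ee_pos: [0.4936, -0.0127, 0.27]
eef_rot: [0.094, 0.996, 0.0, -0.0]
ft_force: [-0.9, 0.5, -0.3]
width: 0.0867
```

{"method": "servo_tool", "body": {"deltas": "-0.2 0.844 -0.2 0 0 0.92 0; -0.2 0.844 -0.25 0 0 0.94 0; -0.25 0.844 -0.25 0.024 -0.32 0 0; -0.25 0.844 -0.25 0.024 -0.32 0 0; -0.25 0.844 -0.3 0.024 -0.32 0 0"}}

```text
time: 3.22
ee_pos: [0.4474, 0.1561, 0.2201]
eef_rot: [-0.034, 0.997, 0.003, 0.068]
ft_force: [1.2, 0.5, -0.1]
width: 0.0871
```

{"method": "servo_tool", "body": {"deltas": "-0.25 0.844 -0.3 0.024 -0.32 0 0; -0.25 0.844 -0.3 0.024 -0.32 0 0; -0.25 0.844 -0.3 0.024 -0.32 0 0; -0.25 0.844 -0.3 0.024 -0.32 0 0; -0.2 0.844 -0.31 0 0 0 0"}}

```text
time: 3.85
ee_pos: [0.3994, 0.322, 0.1608]
eef_rot: [-0.034, 0.987, 0.004, 0.158]
ft_force: [-0.5, -1.4, -1.7]
width: 0.0869
```

Run:
```python
from h import *
s=r.read_state();print(s['ee_pos'],s['eef_rot'],s['joint_positions'].round(2))
from scipy.spatial.transform import Rotation as Ro
print(Ro.from_quat(s['eef_rot']).as_matrix().round(3))
```

```text
[0.39940874 0.32198169 0.16081639] [-0.03403257  0.98681705  0.00408744  0.15816823] [ 0.46  0.11 -1.41  2.01  0.44  0.95  0.48]
[[-0.948 -0.068  0.312]
 [-0.066  0.998  0.019]
 [-0.312 -0.003 -0.95 ]]
```

{"method": "servo_tool", "body": {"deltas": "0.2 0.03 -0.6 0 0 0 0; 0.2 0.03 -0.6 0 0 0 0; 0.2 0.03 -0.6 0 0 0 0"}}

```text
time: 4.22
ee_pos: [0.424, 0.3251, 0.0871]
eef_rot: [-0.034, 0.987, 0.006, 0.155]
ft_force: [0.2, -1.1, 0.5]
width: 0.0873
```

Run:
```python
from h import *
s=r.read_state();print(s['ee_pos'],s['eef_rot'],s['joint_positions'].round(2),s['ft_force'])
a=snap('side','s1')['color'];b=snap('top','t1')['color']
a=cv2.resize(a[230:350,230:380],None,fx=2.6,fy=2.6);b=cv2.resize(b[170:290,170:320],None,fx=2.6,fy=2.6)
cv2.imwrite('pics/p1.png',np.hstack([a,b])[:,:,::-1])
```

```text
[0.42400015 0.32513816 0.08708311] [-0.03378137  0.9873533   0.00558451  0.15479373] [ 0.22  0.34 -1.21  2.04  0.73  0.9   0.26] [ 0.24580709 -1.08240657  0.48655084]
```

View pics/p1.png

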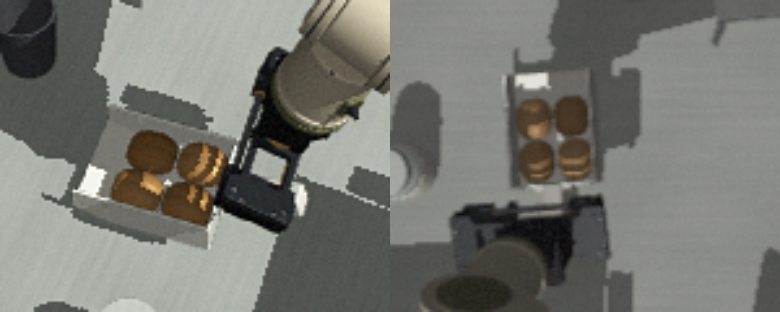

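The crops show the gripper straddling the handle behind the rear wall, with nothing disturbed. I descend and close.

{"method": "servo_tool", "body": {"deltas": "0.02 0.02 -0.45 0 0 0 0; 0.02 0.02 -0.45 0 0 0 0; 0 0.01 -0.35 0 0 0 0; 0 0 0 0 0 0 1; 0 0 0 0 0 0 1", "newtons": 60}}

```text
time: 4.95
ee_pos: [0.426, 0.3275, 0.0396]
eef_rot: [-0.034, 0.987, 0.006, 0.156]
ft_force: [-0.0, -0.1, -1.2]
width: 0.0743
```

{"method": "servo_tool", "body": {"deltas": "0 0 0 0 0 0 1; 0 0 0 0 0 0 1; 0 0 0 0 0 0 1; 0 0 0.1 0 0 0 1; 0 0 0.2 0 0 0 1"}}

```text
time: 5.58
ee_pos: [0.4253, 0.3269, 0.0505]
eef_rot: [-0.034, 0.987, 0.005, 0.155]
ft_force: [0.2, 0.0, -4.2]
width: 0.0278
```

Run:
```python
from h import *
s=r.read_state();print(s['ee_pos'],s['eef_rot'],s['joint_positions'].round(2),s['ft_force'],s['torque'],s['width'])
```

```text
[0.42527859 0.32693036 0.05045344] [-0.03369275  0.98735161  0.0054609   0.1548282 ] [ 0.13  0.4  -1.13  2.06  0.83  0.86  0.16] [ 0.20580536  0.01766379 -4.19137847] [ 0.00437088  1.12061088 -0.0145611 ] 0.02782618939364557
```

Grasped at width 27.8 mm, with about 0.43 kg on the wrist. Lift and carry.

{"method": "servo_tool", "body": {"deltas": "0 0 0.4 0 0 0 1; 0 0 0.7 0 0 0 1; 0 0 0.8 0 0 0 1; 0 -0.1 0.8 0 0 0 1; 0.05 -0.3 0.7 0 0 0 1"}}

```text
time: 6.2
ee_pos: [0.4266, 0.3116, 0.187]
eef_rot: [-0.035, 0.987, 0.006, 0.154]
ft_force: [1.1, -2.3, -3.7]
width: 0.0274
```

{"method": "servo_tool", "body": {"deltas": "0.05 -0.5 0.35 0 0 0 1; 0.05 -0.7 0 0 0 0 1; 0.05 -0.7 0 0 0 0 1; 0.05 -0.7 0 0 0 0 1; 0.05 -0.7 0 0 0 0 1"}}

```text
time: 6.82
ee_pos: [0.4367, 0.1783, 0.2]
eef_rot: [-0.034, 0.987, 0.005, 0.155]
ft_force: [0.7, -0.2, -3.8]
width: 0.0277
```

Run:
```python
from h import *
s=r.read_state();print(s['ee_pos'],s['eef_rot'],s['joint_positions'].round(2),s['ft_force'],s['torque'],s['width'])
```

```text
[0.43666681 0.17825249 0.19996635] [-0.03405477  0.98736268  0.00520369  0.15468722] [ 0.58 -0.28 -1.    2.08 -0.15  0.92  1.28] [ 0.74480448 -0.19063885 -3.79806429] [0.04749298 0.89069363 0.02070445] 0.027713462238149352
```

{"method": "servo_tool", "body": {"deltas": "0.05 -0.69 0 0 0 -0.1 1; 0.05 -0.69 0 0 0 -0.19 1; 0 -0.69 0 0 0 -0.19 1; 0 -0.69 0 0 0 -0.19 1; 0 -0.69 0 0 0 -0.19 1"}}

```text
time: 7.45
ee_pos: [0.4406, 0.0406, 0.1998]
eef_rot: [0.026, 0.988, -0.004, 0.154]
ft_force: [-0.3, 0.2, -4.3]
width: 0.0278
```

{"method": "servo_tool", "body": {"deltas": "0 -0.69 0 0 0 -0.19 1; 0 -0.69 0 0 0 -0.19 1; -0.1 -0.69 0 0 0 -0.19 1; -0.15 -0.69 0 0 0 -0.19 1; -0.2 -0.69 0 0 0 -0.19 1"}}

```text
time: 8.07
ee_pos: [0.4226, -0.0971, 0.1998]
eef_rot: [0.091, 0.984, -0.014, 0.154]
ft_force: [0.3, -0.8, -3.7]
width: 0.0277
```

{"method": "servo_tool", "body": {"deltas": "-0.2 -0.69 0 0 0 -0.19 1; -0.2 -0.69 0 0 0 -0.19 1; -0.2 -0.69 0 0 0 -0.19 1; -0.2 -0.69 0 0 0 -0.19 1; -0.2 -0.69 0 0 0 -0.19 1"}}

```text
time: 8.7
ee_pos: [0.3827, -0.2349, 0.1999]
eef_rot: [0.156, 0.976, -0.024, 0.153]
ft_force: [0.8, 0.3, -5.0]
width: 0.028
```

Run:
```python
from h import *
from scipy.spatial.transform import Rotation as Ro
s=r.read_state();print(s['ee_pos'],Ro.from_quat(s['eef_rot']).as_matrix().round(3),s['joint_positions'].round(2),s['ft_force'],s['torque'],s['width'])
a=snap('side','s2')['color'];b=snap('top','t2')['color']
a=cv2.resize(a[60:240,260:460],None,fx=2,fy=2);b=cv2.resize(b[130:310,330:530],None,fx=2,fy=2)
cv2.imwrite('pics/p2.png',np.hstack([a,b])[:,:,::-1])
```

```text
[ 0.38270859 -0.23493532  0.19986902] [[-0.905  0.312  0.29 ]
 [ 0.297  0.95  -0.094]
 [-0.305  0.001 -0.952]] [ 0.84 -0.25 -0.3   2.16 -0.18  0.93  1.88] [ 0.81810794  0.26794339 -5.00384921] [ 0.39797208  0.77905149 -0.02233286] 0.0279639122587141
```

View pics/p2.png

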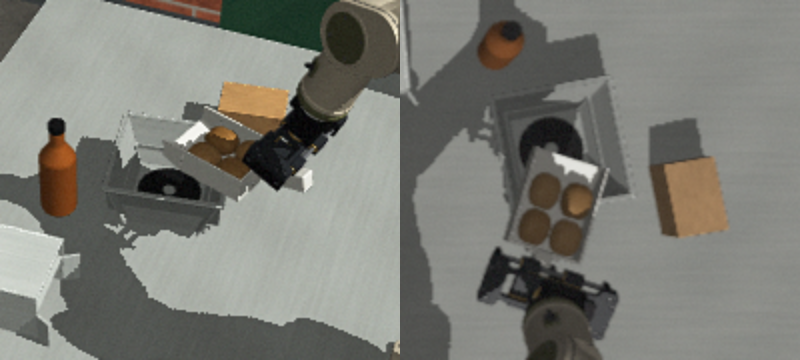

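The view shows all four potatoes in the pan and the lip over the hopper mouth (around (567,155) in the picture). I now tip about the lip.

{"method": "servo_tool", "body": {"deltas": "0.074 -0.024 0.155 0.156 0.475 0 1; 0.074 -0.024 0.155 0.156 0.475 0 1; 0.074 -0.024 0.155 0.156 0.475 0 1; 0.074 -0.024 0.155 0.156 0.475 0 1; 0.155 -0.051 0.135 0.156 0.475 0 1"}}

```text
time: 9.43
ee_pos: [0.4018, -0.2398, 0.2308]
eef_rot: [0.157, 0.987, 0.004, -0.019]
ft_force: [-0.0, 0.3, -4.7]
width: 0.0275
```

{"method": "servo_tool", "body": {"deltas": "0.155 -0.051 0.135 0.156 0.475 0 1; 0.155 -0.051 0.135 0.156 0.475 0 1; 0.155 -0.051 0.135 0.156 0.475 0 1; 0.224 -0.073 0.2 0.156 0.475 0 1; 0.224 -0.073 0.2 0.156 0.475 0 1"}}

```text
time: 10.05
ee_pos: [0.4387, -0.2519, 0.2631]
eef_rot: [0.154, 0.969, 0.031, -0.19]
ft_force: [0.3, -0.6, -3.2]
width: 0.0277
```

{"method": "servo_tool", "body": {"deltas": "0.224 -0.073 0.2 0.156 0.475 0 1; 0.224 -0.073 0.2 0.156 0.475 0 1; 0.276 -0.09 0.156 0.156 0.475 0 1; 0.276 -0.09 0.156 0.156 0.475 0 1; 0.276 -0.09 0.156 0.156 0.475 0 1"}}

```text
time: 10.68
ee_pos: [0.4652, -0.2635, 0.2611]
eef_rot: [0.146, 0.932, 0.059, -0.327]
ft_force: [-0.5, -0.5, -4.4]
width: 0.0276
```

Run:
```python
from h import *
from scipy.spatial.transform import Rotation as Ro
s=r.read_state();print(s['ee_pos'],Ro.from_quat(s['eef_rot']).as_matrix().round(3),s['joint_positions'].round(2),s['ft_force'],s['torque'],s['width'])
a=snap('side','s3')['color'];b=snap('top','t3')['color']
a=cv2.resize(a[60:240,260:460],None,fx=2,fy=2);b=cv2.resize(b[130:310,330:530],None,fx=2,fy=2)
cv2.imwrite('pics/p3.png',np.hstack([a,b])[:,:,::-1])
```

```text
[ 0.4651563  -0.26346675  0.26112309] [[-0.743  0.31  -0.593]
 [ 0.234  0.951  0.205]
 [ 0.627  0.014 -0.779]] [ 0.31  0.63  0.15  1.13 -0.01  2.05  1.72] [-0.46007301 -0.5478249  -4.4250614 ] [-0.33985486 -1.24685951 -0.03638697] 0.027577746168491252
```

View pics/p3.png

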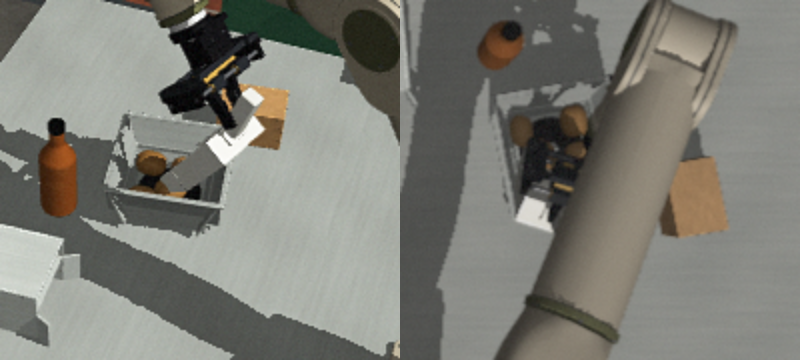

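j6 has reached its range, with the pan tipped about 56°. The side view shows at least three potatoes in the hopper, with the pan's lip just inside the mouth. I hold and check.

{"method": "servo_tool", "body": {"deltas": "0 0 0 0 0 0 1; 0 0 0 0 0 0 1; 0 0 0 0 0 0 1; 0 0 0 0 0 0 1"}}

```text
time: 11.28
ee_pos: [0.4645, -0.2643, 0.2623]
eef_rot: [0.147, 0.932, 0.058, -0.327]
ft_force: [0.6, -0.1, -2.3]
width: 0.0276
```

Run:
```python
from h import *
s=r.read_state();print(s['ee_pos'],s['joint_positions'].round(3),s['ft_force'],s['torque'],s['width'])
for i in range(4): imaging.camera('top');s=r.read_state();print(s['ft_force'],s['torque'])
c=snap('side','s4');a=c['color'].astype(int)
b=cv2.resize(c['color'][100:190,300:420],None,fx=6,fy=6,interpolation=2);cv2.imwrite('pics/p4.png',b[:,:,::-1])
```

```text
[ 0.46453521 -0.26428941  0.26233571] [ 3.200e-01  6.310e-01  1.400e-01  1.134e+00 -1.000e-03  2.054e+00
  1.719e+00] [ 0.63204786 -0.10420226 -2.31676895] [-0.26950405 -1.15849789 -0.02657015] 0.02764956088251775
[ 0.69116494 -0.09733661 -2.47267561] [-0.26099762 -1.14697539  0.0037304 ]
[ 0.66119335 -1.26949382 -2.88823434] [-0.26431592 -1.13663717  0.00792713]
[-0.19216834 -0.38966955 -4.18867975] [-0.27896796 -1.06414673  0.02201508]
[ 0.26420506 -0.27468821 -3.3929028 ] [-0.28035963 -1.12597811 -0.05706037]
```

View pics/p4.png

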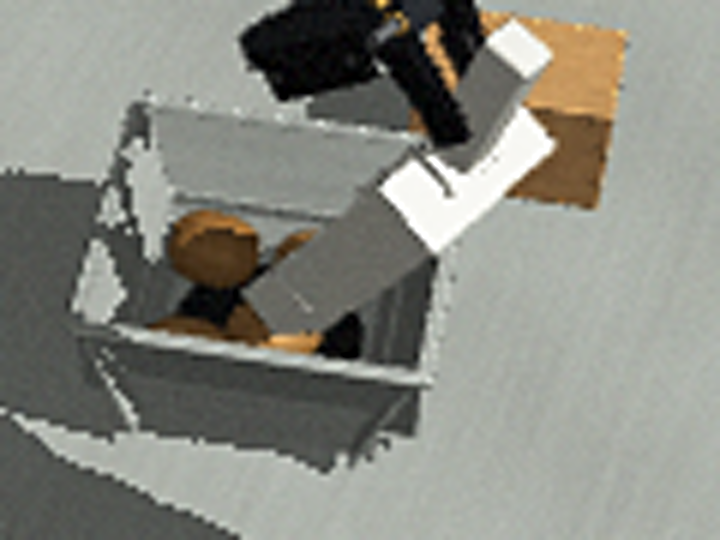

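{"method": "servo_tool", "body": {"deltas": "-0.1 0 0.5 0 0 0 1; -0.1 0 0.6 -0.05 -0.2 0 1; -0.1 0 0.6 -0.1 -0.3 0 1; 0 0 0 0 0 0 1; 0 0 0 0 0 0 1"}}

```text
time: 12.15
ee_pos: [0.4484, -0.2624, 0.3168]
eef_rot: [0.148, 0.944, 0.051, -0.291]
ft_force: [0.0, 0.2, -2.8]
width: 0.0276
```

Run:
```python
from h import *
s=r.read_state();print(s['ee_pos'],s['eef_rot'],s['joint_positions'].round(3),s['ft_force'],s['torque'],s['width'])
a=snap('side','s5')['color'];b=snap('top','t5')['color']
a=cv2.resize(a[80:200,290:420],None,fx=3,fy=3);b=cv2.resize(b[150:270,350:480],None,fx=3,fy=3)
cv2.imwrite('pics/p5.png',np.hstack([a,b])[:,:,::-1])
```

```text
[ 0.4483721  -0.26237034  0.31683801] [ 0.14783856  0.94399773  0.05090839 -0.29055185] [ 0.111  0.547  0.484  1.174 -0.101  2.059  1.846] [ 0.00407501  0.23919817 -2.77739229] [-0.24378844 -0.96082995  0.00710818] 0.027625819303650254
```

View pics/p5.png

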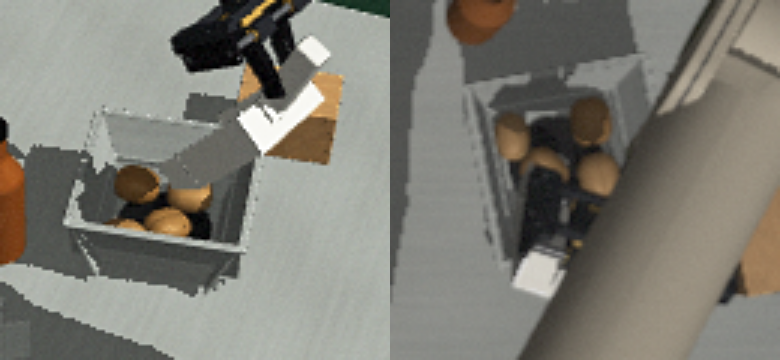

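All four potatoes are visible in the hopper and the pan is empty. I level the pan and carry it in front of the rack.

{"method": "servo_tool", "body": {"deltas": "0 0.1 0 -0.255 -0.775 0 1; 0 0.2 0 -0.255 -0.775 0 1; 0 0.3 0 -0.255 -0.775 0 1; 0 0.3 0 -0.255 -0.775 0 1; 0 0.3 0 -0.255 -0.775 0 1"}}

```text
time: 12.88
ee_pos: [0.4481, -0.2142, 0.3169]
eef_rot: [0.154, 0.988, 0.005, -0.012]
ft_force: [0.1, -0.4, -1.6]
width: 0.0274
```

{"method": "servo_tool", "body": {"deltas": "0 0.4 0 -0.255 -0.775 0 1; 0 0.4 -0.2 -0.255 -0.775 0 1; 0 0.4 -0.3 -0.255 -0.775 0 1; 0 0.6 -0.4 0 0 0.4 1; 0 0.6 -0.4 0 0 0.4 1"}}

```text
time: 13.5
ee_pos: [0.4472, -0.118, 0.2642]
eef_rot: [0.096, 0.983, -0.014, 0.155]
ft_force: [0.9, 1.0, -2.3]
width: 0.0273
```

{"method": "servo_tool", "body": {"deltas": "0 0.6 -0.4 0 0 0.4 1; 0 0.7 -0.5 0 0 0.4 1; 0 0.7 -0.5 0 0 0.4 1; 0 0.7 -0.5 0 0 0.4 1; 0 0.4 -0.5 0 0 0.4 1"}}

```text
time: 14.12
ee_pos: [0.4476, 0.0068, 0.1681]
eef_rot: [-0.043, 0.987, 0.008, 0.155]
ft_force: [-0.2, -0.3, -1.7]
width: 0.0274
```

```bash
cat > m.py <<'E'
from h import *
from scipy.spatial.transform import Rotation as Ro
def st():
    s=r.read_state();M=Ro.from_quat(s['eef_rot']).as_matrix()
    print('t',round(s['time'],2),s['ee_pos'].round(4),'yaw',np.degrees(np.arctan2(-M[0,1],M[1,1])).round(2),'roll',np.degrees(np.arcsin(M[2,1])).round(2),'lean',np.degrees(np.arctan2(-M[2,0],-M[2,2])).round(2),s['joint_positions'].round(2),s['ft_force'].round(1),s['torque'].round(2),round(s['width'],4))
    return s
E
python3 -c "
from m import *
st()"
```

```text
t 14.12 [0.4476 0.0068 0.1681] yaw 4.97 roll 0.15 lean 17.9 [-0.3  -0.26  0.16  2.24  0.07  0.85  1.47] [-0.2 -0.3 -1.7] [0.05 0.59 0.03] 0.0274
```

{"method": "servo_tool", "body": {"deltas": "-0.2 0 -0.5 0 0 -0.1 1; -0.05 0 -0.6 0 0 0 1; 0 0 -0.6 0 0 0 1; 0 0 -0.6 0 0 0 1; 0 0 0 0 0 0 1"}}

```text
time: 14.75
ee_pos: [0.4364, 0.0051, 0.0754]
eef_rot: [-0.034, 0.987, 0.006, 0.154]
ft_force: [-0.5, -0.4, -2.4]
width: 0.0275
```

```bash
cat > meas.py <<'E'
from m import *
import sys
st()
T=snap('top','tm'+sys.argv[1]);S=snap('side','sm'+sys.argv[1])
for n,c in(('top',T),('side',S)):
    P=pts(c);X=P-[.7650,.0357,0];a=np.radians(4.2);u=np.array([np.cos(a),np.sin(a)]);v=np.array([-u[1],u[0]])
    al=X[...,:2]@u;la=X[...,:2]@v;C=c['color'].astype(int);w=(C.max(2)-C.min(2)<25)
    # pan region in bay frame: along -0.32..-0.12
    m=(al>-.32)&(al<-.125)&(abs(la)<.08)&(P[...,2]>.012)&(P[...,2]<.11)&w
    q=np.c_[al[m],la[m],P[m][:,2]]
    rc=cv2.minAreaRect(q[:,:2].astype(np.float32));print(n,len(q),'ctr',np.round(rc[0],4),np.round(rc[1],4),round(rc[2],2),'max along',np.percentile(q[:,0],99.5).round(4))
    for lo in np.arange(-.32,-.12,.02):
        k=(q[:,0]>lo)&(q[:,0]<lo+.02);
        if k.sum()>4:
            kk=q[k];print('  %.2f n%d lat %.4f %.4f ztop %.4f zmin %.4f'%(lo,k.sum(),*np.percentile(kk[:,1],[1,99]),np.percentile(kk[:,2],98),np.percentile(kk[:,2],5)))
a=cv2.resize(S['color'][160:330,180:380],None,fx=2,fy=2);b=cv2.resize(T['color'][110:280,240:440],None,fx=2,fy=2)
cv2.imwrite('pics/m%s.png'%sys.argv[1],np.hstack([a,b])[:,:,::-1])
E
python3 meas.py 1
```

```text
t 14.75 [0.4364 0.0051 0.0754] yaw 3.98 roll 0.13 lean 17.7 [-0.3  -0.14  0.16  2.37  0.07  0.61  1.45] [-0.5 -0.4 -2.4] [ 0.09  0.6  -0.01] 0.0275
top 1579 ctr [-0.2302 -0.0052] [0.12   0.1782] 89.44 max along -0.1423
  -0.32 n82 lat -0.0586 0.0484 ztop 0.0863 zmin 0.0723
  -0.30 n202 lat -0.0628 0.0540 ztop 0.0771 zmin 0.0270
  -0.28 n186 lat -0.0642 0.0524 ztop 0.0778 zmin 0.0259
  -0.26 n189 lat -0.0625 0.0544 ztop 0.0767 zmin 0.0270
  -0.24 n185 lat -0.0643 0.0526 ztop 0.0765 zmin 0.0268
  -0.22 n186 lat -0.0628 0.0540 ztop 0.0765 zmin 0.0266
  -0.20 n183 lat -0.0644 0.0530 ztop 0.0737 zmin 0.0267
  -0.18 n189 lat -0.0629 0.0517 ztop 0.0773 zmin 0.0302
  -0.16 n177 lat -0.0642 0.0536 ztop 0.0748 zmin 0.0382
side 1762 ctr [-0.2239 -0.0055] [0.13   0.1668] 89.9 max along -0.1428
  -0.32 n57 lat -0.0638 0.0543 ztop 0.0841 zmin 0.0336
  -0.30 n179 lat -0.0675 0.0554 ztop 0.0793 zmin 0.0288
  -0.28 n226 lat -0.0678 0.0568 ztop 0.0779 zmin 0.0279
  -0.26 n222 lat -0.0684 0.0565 ztop 0.0792 zmin 0.0279
  -0.24 n221 lat -0.0684 0.0558 ztop 0.0780 zmin 0.0281
  -0.22 n220 lat -0.0692 0.0554 ztop 0.0778 zmin 0.0278
  -0.20 n217 lat -0.0669 0.0556 ztop 0.0777 zmin 0.0279
  -0.18 n223 lat -0.0674 0.0556 ztop 0.0766 zmin 0.0312
  -0.16 n197 lat -0.0685 0.0552 ztop 0.0772 zmin 0.0387
```

View pics/m1.png

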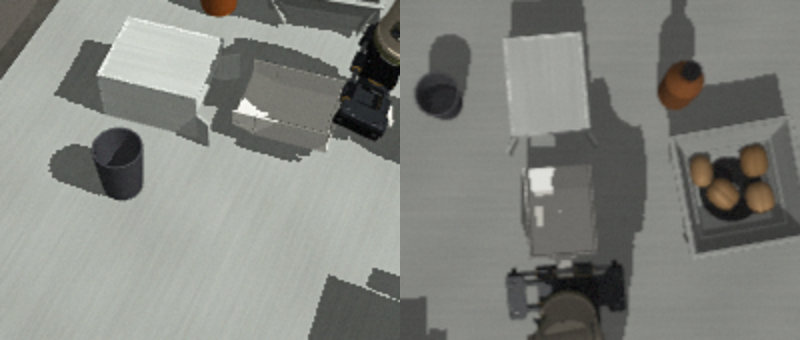

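The picture shows the pan level, empty and centred about 5 mm to the right of the bay axis. The four potatoes lie in the hopper. I correct laterally, trim pitch and yaw, and lower to contact.

{"method": "servo_tool", "body": {"deltas": "-0.01 0.125 -0.2 0.01 -0.12 0.04 1; 0 0 -0.25 0 0 0 1; 0 0 0 0 0 0 1"}}

```text
time: 15.22
ee_pos: [0.4377, 0.01, 0.0594]
eef_rot: [-0.036, 0.986, 0.008, 0.164]
ft_force: [1.2, 0.8, -1.9]
width: 0.0276
```

{"method": "servo_tool", "body": {"deltas": "0 0 -0.04 0 0 0 1; 0 0 0 0 0 0 1"}}

```text
time: 15.48
ee_pos: [0.4382, 0.0101, 0.0583]
eef_rot: [-0.036, 0.986, 0.008, 0.165]
ft_force: [-0.5, 0.3, -2.8]
width: 0.0273
```

{"method": "servo_tool", "body": {"deltas": "0 0 -0.04 0 0 0 1; 0 0 0 0 0 0 1"}}

```text
time: 15.72
ee_pos: [0.4379, 0.0102, 0.0564]
eef_rot: [-0.036, 0.986, 0.008, 0.165]
ft_force: [-0.0, -0.3, -2.1]
width: 0.0275
```

{"method": "servo_tool", "body": {"deltas": "0 0 -0.04 0 0 0 1; 0 0 0 0 0 0 1"}}

```text
time: 15.98
ee_pos: [0.4378, 0.0102, 0.0547]
eef_rot: [-0.036, 0.986, 0.008, 0.164]
ft_force: [0.2, -0.4, -2.9]
width: 0.0276
```

```bash
python3 meas.py 2
```

```text
t 15.97 [0.4378 0.0102 0.0547] yaw 4.27 roll 0.19 lean 18.95 [-0.29 -0.11  0.15  2.4   0.07  0.52  1.44] [ 0.2 -0.4 -2.9] [ 0.03  0.64 -0.  ] 0.0276
top 1062 ctr [-0.2292  0.0003] [0.1814 0.1198] 0.12 max along -0.1397
  -0.32 n68 lat -0.0277 0.0572 ztop 0.0657 zmin 0.0521
  -0.30 n115 lat -0.0590 0.0589 ztop 0.0601 zmin 0.0126
  -0.28 n93 lat -0.0584 0.0598 ztop 0.0570 zmin 0.0122
  -0.26 n95 lat -0.0594 0.0592 ztop 0.0587 zmin 0.0122
  -0.24 n108 lat -0.0582 0.0581 ztop 0.0581 zmin 0.0122
  -0.22 n107 lat -0.0591 0.0596 ztop 0.0584 zmin 0.0122
  -0.20 n113 lat -0.0581 0.0580 ztop 0.0590 zmin 0.0122
  -0.18 n171 lat -0.0590 0.0595 ztop 0.0597 zmin 0.0134
  -0.16 n184 lat -0.0576 0.0581 ztop 0.0579 zmin 0.0203
  -0.14 n8 lat -0.0255 0.0294 ztop 0.0314 zmin 0.0220
side 1428 ctr [-0.2279 -0.002 ] [0.176  0.1312] 1.03 max along -0.1411
  -0.32 n58 lat -0.0602 0.0595 ztop 0.0666 zmin 0.0216
  -0.30 n141 lat -0.0637 0.0619 ztop 0.0589 zmin 0.0132
  -0.28 n151 lat -0.0620 0.0614 ztop 0.0593 zmin 0.0127
  -0.26 n159 lat -0.0634 0.0623 ztop 0.0576 zmin 0.0128
  -0.24 n161 lat -0.0636 0.0617 ztop 0.0593 zmin 0.0123
  -0.22 n167 lat -0.0655 0.0618 ztop 0.0578 zmin 0.0128
  -0.20 n172 lat -0.0646 0.0621 ztop 0.0596 zmin 0.0126
  -0.18 n209 lat -0.0640 0.0607 ztop 0.0585 zmin 0.0134
  -0.16 n209 lat -0.0625 0.0616 ztop 0.0595 zmin 0.0203
```

{"method": "servo_tool", "body": {"deltas": "0.4 0.03 0 0 0 0 1; 0.15 0.01 0 0 0 0 1; 0 0 -0.1 0 0 0 1; 0 0 0 0 0 0 1"}}

```text
time: 16.58
ee_pos: [0.459, 0.0117, 0.0502]
eef_rot: [-0.036, 0.986, 0.008, 0.164]
ft_force: [0.2, 0.2, -2.5]
width: 0.0274
```

{"method": "servo_tool", "body": {"deltas": "0 0 -0.05 0 0 0 1; 0 0 0 0 0 0 1"}}

```text
time: 16.82
ee_pos: [0.4597, 0.0118, 0.0487]
eef_rot: [-0.036, 0.986, 0.008, 0.164]
ft_force: [0.7, -0.8, -3.8]
width: 0.0277
```

{"method": "servo_tool", "body": {"deltas": "0 0 -0.04 0 0 0 1; 0 0 0 0 0 0 1"}}

```text
time: 17.08
ee_pos: [0.4602, 0.0118, 0.0475]
eef_rot: [-0.036, 0.986, 0.008, 0.165]
ft_force: [-1.6, 0.2, 1.3]
width: 0.0273
```

```bash
python3 -c "
from m import *
st()
for i in range(3): imaging.camera('top');print(r.read_state()['ft_force'].round(2))"
```

```text
t 17.07 [0.4602 0.0118 0.0475] yaw 4.27 roll 0.19 lean 19.0 [-0.3  -0.04  0.16  2.36  0.05  0.49  1.47] [-1.6  0.2  1.3] [-0.14  0.63 -0.06] 0.0273
[-1.26 -0.64  1.32]
[-1.93  0.05  2.99]
[-2.56  0.34  2.63]
```

Contact at about 5 N. I slide in, watching the forces.

{"method": "servo_tool", "body": {"deltas": "0.2 0.0147 0 0 0 0 1; 0.4 0.0293 0 0 0 0 1; 0.4 0.0293 0 0 0 0 1; 0.4 0.0293 0 0 0 0 1; 0.2 0.0147 0 0 0 0 1"}}

```text
time: 17.85
ee_pos: [0.5251, 0.0166, 0.0474]
eef_rot: [-0.036, 0.986, 0.008, 0.165]
ft_force: [-8.0, -1.0, 12.7]
width: 0.0277
```

{"method": "servo_tool", "body": {"deltas": "0.4 0.0293 0 0 0 0 1; 0.4 0.0293 0 0 0 0 1; 0.3 0.022 0 0 0 0 1; 0 0 0 0 0 0 1"}}

```text
time: 18.35
ee_pos: [0.5691, 0.0198, 0.0474]
eef_rot: [-0.037, 0.986, 0.008, 0.165]
ft_force: [1.5, 0.2, 1.1]
width: 0.0277
```

```bash
python3 -c "
from m import *
st()
for i in range(3): imaging.camera('top');print(r.read_state()['ft_force'].round(2))"
```

```text
t 18.35 [0.5691 0.0198 0.0474] yaw 4.28 roll 0.18 lean 19.04 [-0.28  0.2   0.17  2.11 -0.04  0.51  1.56] [1.5 0.2 1.1] [-0.07 -0.34  0.13] 0.0277
[ 1.51 -0.42  0.86]
[ 1.86 -0.11  1.17]
[2.92 0.99 0.45]
```

{"method": "servo_tool", "body": {"deltas": "0.3 0.022 0 0 0 0 1; 0.4 0.0293 0 0 0 0 1; 0.4 0.0293 0 0 0 0 1; 0.4 0.0293 0 0 0 0 1; 0 0 0 0 0 0 1"}}

```text
time: 19.12
ee_pos: [0.6285, 0.0242, 0.0474]
eef_rot: [-0.036, 0.986, 0.008, 0.165]
ft_force: [2.4, 0.4, 2.0]
width: 0.0278
```

```bash
cat > fin.py <<'E'
from m import *
import sys
s=st()
T=snap('top','tf'+sys.argv[1]);S=snap('side','sf'+sys.argv[1])
print(s['ft_force'],'TCP along',((s['ee_pos'][:2]-[.765,.0357])@[.9973,.0732]).round(4),'lat',((s['ee_pos'][:2]-[.765,.0357])@[-.0732,.9973]).round(4))
a=np.radians(4.2);u=np.array([np.cos(a),np.sin(a)]);v=np.array([-u[1],u[0]])
for n,c in(('top',T),('side',S)):
    P=pts(c);X=P-[.765,.0357,0];al=X[...,:2]@u;la=X[...,:2]@v
    m=(al>-.20)&(al<-.088)&(abs(la)<.06)&(P[...,2]>.01)&(P[...,2]<.08)
    C=c['color'].astype(int);m&=(C.max(2)-C.min(2)<25)&(C.min(2)>55)
    q=np.c_[al[m],la[m],P[m][:,2]]
    for lo in np.arange(-.2,-.08,.01):
        k=q[(q[:,0]>lo)&(q[:,0]<lo+.01)]
        if len(k)>3: print(n,'%.2f n%d lat %.3f %.3f z %.3f %.3f'%(lo,len(k),*np.percentile(k[:,1],[2,98]),*np.percentile(k[:,2],[5,95])))
a=cv2.resize(S['color'][160:290,200:350],None,fx=2.6,fy=2.6);b=cv2.resize(T['color'][120:250,250:400],None,fx=2.6,fy=2.6)
cv2.imwrite('pics/f%s.png'%sys.argv[1],np.hstack([a,b])[:,:,::-1])
E
python3 fin.py 1
```

```text
t 19.12 [0.6285 0.0242 0.0474] yaw 4.27 roll 0.19 lean 19.01 [-0.26  0.31  0.16  1.96 -0.08  0.54  1.59] [2.4 0.4 2. ] [-0.04 -0.56  0.07] 0.0278
[2.40942509 0.35892574 2.03472369] TCP along -0.137 lat -0.0015
top -0.14 n8 lat -0.012 0.009 z 0.054 0.061
top -0.12 n30 lat -0.022 0.021 z 0.036 0.058
top -0.11 n55 lat -0.058 0.059 z 0.023 0.052
top -0.10 n9 lat -0.059 0.058 z 0.019 0.052
side -0.20 n38 lat -0.017 0.015 z 0.041 0.075
side -0.19 n7 lat -0.007 0.014 z 0.048 0.068
side -0.12 n25 lat 0.019 0.059 z 0.013 0.049
side -0.11 n21 lat -0.023 0.059 z 0.015 0.050
side -0.10 n14 lat -0.059 0.056 z 0.013 0.049
side -0.09 n5 lat -0.059 -0.055 z 0.015 0.045
```

View pics/f1.png

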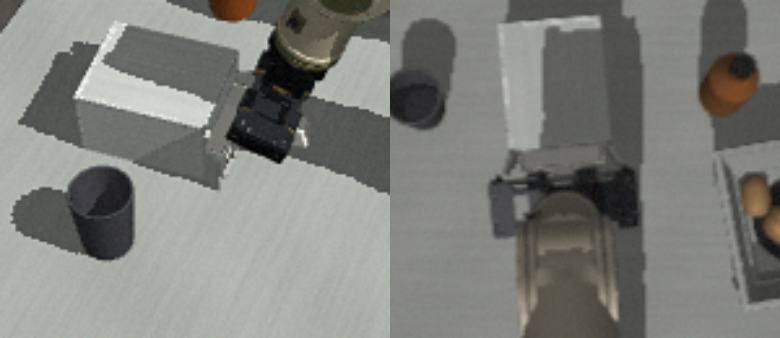

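The pan is centred in the bay with about 30 mm to go. I push gently to the stop.

{"method": "servo_tool", "body": {"deltas": "0.3 0.022 0 0 0 0 1; 0.25 0.018 0 0 0 0 1; 0.1 0.007 0 0 0 0 1; 0 0 0 0 0 0 1"}}

```text
time: 19.73
ee_pos: [0.6535, 0.0257, 0.0475]
eef_rot: [-0.036, 0.986, 0.008, 0.164]
ft_force: [-1.1, -0.9, 4.7]
width: 0.0277
```

{"method": "servo_tool", "body": {"deltas": "0.08 0.006 0 0 0 0 1; 0 0 0 0 0 0 1"}}

```text
time: 19.98
ee_pos: [0.6564, 0.026, 0.0476]
eef_rot: [-0.036, 0.986, 0.008, 0.164]
ft_force: [-3.7, -1.0, 7.8]
width: 0.0274
```

{"method": "servo_tool", "body": {"deltas": "0.06 0.004 0 0 0 0 1; 0 0 0 0 0 0 1"}}

```text
time: 20.23
ee_pos: [0.6567, 0.0259, 0.0475]
eef_rot: [-0.036, 0.986, 0.008, 0.162]
ft_force: [-22.5, -1.0, 24.2]
width: 0.0276
```

```bash
python3 fin.py 2
```

```text
t 20.23 [0.6567 0.0259 0.0475] yaw 4.24 roll 0.21 lean 18.69 [-0.25  0.37  0.16  1.88 -0.09  0.57  1.6 ] [-22.5  -1.   24.2] [-0.5   3.07 -0.03] 0.0276
[-22.53017351  -0.99233546  24.21071453] TCP along -0.1087 lat -0.0018
top -0.11 n4 lat -0.014 -0.004 z 0.056 0.063
top -0.10 n4 lat -0.011 0.007 z 0.054 0.060
top -0.09 n6 lat -0.008 0.009 z 0.050 0.057
side -0.18 n21 lat -0.012 0.010 z 0.046 0.068
side -0.17 n36 lat -0.010 0.013 z 0.048 0.076
side -0.16 n9 lat -0.004 0.014 z 0.041 0.069
```

Fx −22 N, at the expected position: against the stop. I relax slightly, open, and withdraw along the fingers.

{"method": "servo_tool", "body": {"deltas": "-0.03 -0.002 0 0 0 0 1; 0 0 0 0 0 0 0.7; 0 0 0 0 0 0 0; 0 0 0 0 0 0 0; 0 0 0 0 0 0 0", "newtons": 10}}

```text
time: 20.95
ee_pos: [0.658, 0.0263, 0.047]
eef_rot: [-0.036, 0.986, 0.008, 0.164]
ft_force: [-0.4, 0.4, -0.1]
width: 0.0501
```

{"method": "servo_tool", "body": {"deltas": "0 0 0 0 0 0 0; -0.1 -0.007 0.28 0 0 0 0; -0.2 -0.015 0.57 0 0 0 0; -0.25 -0.018 0.7 0 0 0 0; -0.3 -0.02 0.8 0 0 0 0"}}

```text
time: 21.58
ee_pos: [0.6237, 0.0237, 0.1426]
eef_rot: [-0.036, 0.986, 0.008, 0.165]
ft_force: [1.1, 0.2, 0.4]
width: 0.0862
```

{"method": "servo_tool", "body": {"deltas": "-0.8 -0.06 0.8 0 0 0 0; -0.8 -0.06 0.7 0 0 0 0; -0.8 -0.06 0.6 0 0 0 0; -0.8 -0.5 0.3 0 0 0 0; 0 -0.9 0 0 0 0 0"}}

```text
time: 22.2
ee_pos: [0.4953, -0.039, 0.2395]
eef_rot: [-0.038, 0.985, 0.008, 0.166]
ft_force: [1.1, 0.2, -0.5]
width: 0.0873
```

{"method": "servo_tool", "body": {"deltas": "0 -0.9 0 0 0 0 0; 0 -0.9 0 0 0 0 0; 0 -0.8 0 0 0 0 0; 0 -0.3 0 0 0 0 0; 0 0 0 0 0 0 0"}}

```text
time: 22.82
ee_pos: [0.4962, -0.1553, 0.2375]
eef_rot: [-0.036, 0.986, 0.008, 0.165]
ft_force: [0.4, 0.1, -0.1]
width: 0.0871
```

```bash
python3 fin.py 3
```

```text
t 22.82 [ 0.4962 -0.1553  0.2375] yaw 4.22 roll 0.21 lean 18.98 [-0.2  -0.16  0.45  2.   -0.05  0.98  1.92] [ 0.4  0.1 -0.1] [0.11 0.27 0.01] 0.0871
[ 0.37606869  0.06853382 -0.10771349] TCP along -0.282 lat -0.1708
top -0.18 n11 lat -0.012 0.012 z 0.049 0.067
top -0.17 n24 lat -0.013 0.012 z 0.068 0.077
top -0.16 n20 lat -0.014 0.011 z 0.067 0.074
top -0.15 n23 lat -0.014 0.010 z 0.064 0.073
top -0.14 n18 lat -0.012 0.013 z 0.063 0.070
top -0.13 n21 lat -0.013 0.013 z 0.060 0.067
top -0.12 n24 lat -0.014 0.012 z 0.057 0.065
top -0.11 n20 lat -0.014 0.011 z 0.054 0.063
top -0.10 n18 lat -0.012 0.010 z 0.051 0.059
top -0.09 n5 lat -0.011 0.006 z 0.053 0.056
side -0.18 n22 lat -0.016 0.012 z 0.047 0.069
side -0.17 n34 lat -0.014 0.015 z 0.050 0.077
side -0.16 n36 lat -0.016 0.013 z 0.043 0.075
side -0.15 n35 lat -0.017 0.013 z 0.042 0.073
side -0.14 n33 lat -0.015 0.015 z 0.042 0.070
side -0.13 n31 lat -0.012 0.015 z 0.036 0.068
side -0.12 n30 lat -0.011 0.014 z 0.034 0.065
side -0.11 n34 lat -0.012 0.016 z 0.031 0.062
side -0.10 n35 lat -0.017 0.014 z 0.028 0.060
side -0.09 n5 lat -0.004 0.023 z 0.025 0.056
```

View pics/f3.png

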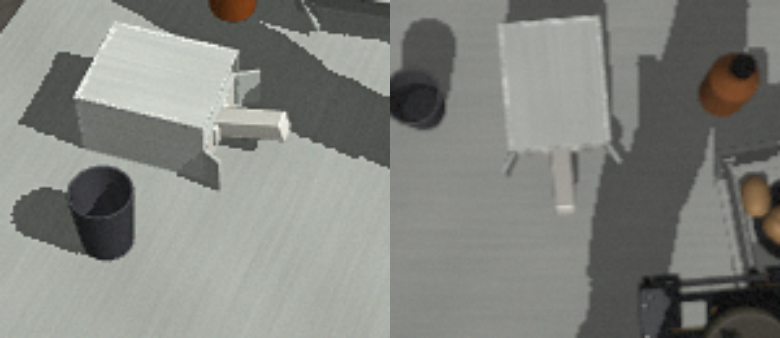

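Run:
```python
from h import *
a=np.radians(4.2);u=np.array([np.cos(a),np.sin(a)]);v=np.array([-u[1],u[0]])
def end(f,o):
    c=np.load(f);P=pts(c);X=P[...,:2]-o;al=X@u;la=X@v
    m=(al>-.2)&(al<-.1)&(abs(la)<.012)&(P[...,2]>.045)&(P[...,2]<.09)
    q=al[m];z=P[m][:,2];k=(q>-.165)&(q<-.11)
    top=np.median(z[k]+q[k]*np.tan(np.radians(15)))if 'top' in f or 't' == f[0] else 0
    p=np.polyfit(q[k],z[k],1)
    print(f,'end',np.percentile(q,[0,2,5]).round(4),'z at -.14',np.polyval(p,-.14).round(4),'slope deg',np.degrees(np.arctan(p[0])).round(1),'lat',np.median(la[m]).round(4))
end('top0.npz',[.534,.3351]);end('tf3.npz',[.765,.0357])
# bystanders and hopper potatoes
A=pts(np.load('top0.npz'));B=pts(np.load('tf3.npz'))
for n,(u0,u1,v0,v1) in dict(bottle=(360,395,130,170),cup=(240,280,140,172),jar=(150,185,220,250),carton=(450,505,200,255),rack=(290,340,115,180)).items():
    f=lambda P:np.median(P[v0:v1,u0:u1][(P[v0:v1,u0:u1,2]>.06)&(P[v0:v1,u0:u1,2]<.22)],0).round(4)
    print(n,f(A),f(B))
C=np.load('tm2.npz')['color'][160:250,370:450];h=cv2.cvtColor(C,cv2.COLOR_RGB2HSV)
n,l,s,ce=cv2.connectedComponentsWithStats(cv2.morphologyEx(cv2.inRange(h,(5,80,50),(25,255,255)),cv2.MORPH_OPEN,np.ones((3,3),np.uint8)));print('potato blobs',[(x[4]) for x in s[1:]])
```

```text
top0.npz end [-0.174  -0.173  -0.1689] z at -.14 0.067 slope deg -14.3 lat -0.0013
tf3.npz end [-0.1733 -0.1727 -0.1701] z at -.14 0.0682 slope deg -15.0 lat -0.0001
bottle [ 0.7549 -0.1953  0.1366] [ 0.7551 -0.1952  0.1369]
cup [0.7586 0.2342 0.0912] [0.7595 0.2378 0.0914]
jar [0.4753 0.5353 0.0984] [0.4752 0.5355 0.0985]
carton [ 0.4905 -0.5349  0.0794] [ 0.4905 -0.5346  0.0796]
rack [0.7624 0.0361 0.1038] [0.7626 0.036  0.1038]
potato blobs [np.int32(55), np.int32(187), np.int32(347), np.int32(178)]
```

```bash
python3 -c "
from bench import r,job
print(job.close_job())"
```

```text
the job is handed in; nothing more can be done
None
```

I tipped all four potatoes into the hopper, slid the empty pan flat into the rack bay against its stop, and let go. The job was handed in at about 23 s.

**Pouring:** joint 6 reached its range, so the pan tipped to about 56° instead of 60–70°, with the lip a few millimetres inside the mouth. All four potatoes still came out, and I saw them lying in the hopper afterwards. A colour-blob count also gave four blobs, though one was small.

**Pan in the grip:** the pan dropped about 9 mm in the fingers and pitched about 1°. I found this in the cameras before the slide and corrected it.

**Pan in the bay:** the push met the stop at 22 N, within 1 mm of the expected place. After release, the handle end was at the fully-home position to about 1 mm, with a slope of 15.0°, so the pan is standing flat.

**Other things:** the bottle, jar, carton and rack read unchanged to within 0.3 mm. The cup's depth median differed by about 4 mm; I put that down to depth noise on its rim, since the arm never came near it.

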